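# Unload the carrier track into the rack in reverse order

## Robot

A 6-joint arm with a two-finger parallel gripper is mounted at the origin on a cart in front of the work surface, level with it; the furniture and walls round the work are solid. World frame = base frame: x ahead of the robot, y to its left, z up, the work surface at z = 0. Lengths are in m, angles in rad, forces in N, time in s.
With the tool pointing down it reaches from about 0.35 to 0.925 m from the base axis. Payload 6.4 kg.
Tool frame: the origin (TCP) lies midway between the tips of the shut fingers; the grasp point (between the pads) lies 19 mm behind it (env.grip_depth is the distance from the TCP to the grasp point, in m); z points along the fingers, x is the direction in which the jaws open and shut, and the axes are right-handed (so a half turn about z gives the same grasp; the last joint's range is limited). The gripper opens to 85 mm and grips with 20 to 120 N. Pads are 22 mm wide; open, the fingers measure 114 mm over their backs; the gripper's body (76 mm by 85 mm) begins 54 mm behind the grasp point. The pads swing forward as they close: fully open they stand 13 mm farther back than shut.
Start: joints at [0.995, 0.245, 1.558, -0, 1.339, -0.174], TCP at [0.254, 0.598, 0.231] pointing down, gripper open.
Joint ranges: [-3.13, 3.13], [-1.02, 2.26], [0.13, 2.54], [-0.95, 4.09], [0.21, 2.88], [-2.74, 2.74]. Speed limits (rad/s): [2.57, 2.57, 3.14, 3.14, 3.14, 3.14].

## Interface

Orientations are given as a unit quaternion [w, x, y, z].
In Python, from station import env gives the robot as it stands.
- The arm moves only by the tool play_rows, never from a script. Its argument "steps" is one flat list of numbers, 7 for each row, row after row: the shift along the world's x, y, z in units of 150 mm (1.0 is 150 mm), then the turn, a rotation vector about the world's x, y, z in units of 60 degrees (1.0 is 60 degrees), then the closure, from 0 (fully open) to 1 (shut). In form: [x, y, z, ax, ay, az, hand, x, y, z, ax, ay, az, hand, ...]. A call has 1 to 8 rows; each row is the pose to reach, as a shift and turn from the pose commanded when the call began; what a row does not reach only later rows make up. A row lasts 1/10 s, in which the tool goes at most 50 mm and 8.59 degrees, less where a joint would pass 70% of its speed; a pose out of reach is approached as far as the arm can. A call with a number of a shift or a turn outside -1 to 1 is refused whole. A call with a gripper value outside its range is refused whole. The fingers move at their own pace and stop on an object; "grip_force" is the grip in N (left out, the last holds). Time passes only in rows, so rows that repeat a pose let the fingers close. It gives the time, the measured TCP pose, the force and the opening at its end, in the units of the state.
- env.read_state(): the state, without advancing time (a new reading comes with each control period).
- env.snapshot(name): name is "scene" or "side" or "wrist"; returns a dict with "color" (420x560x3 uint8, red, green, blue), "depth" (420x560 float32, m along the optical axis (not along the pixel's ray), 0 where there is no reading), "fx", "fy", "cx", "cy" (pixels), "origin" and "attitude" of the camera in the world. Camera axes: x right, y down, z forward; pixel columns grow to the right and rows downward; lengths in m; the calibration is good to about 2 mm. The wrist camera is an equidistant fisheye: a pixel r from the principal point sees the ray r / f radians off the axis. A picture is of the moment at which its call begins.
- env.job_done(): hands the job in, once; it reports no verdict.
Trained networks look in a picture, given as the dict that the camera call returned (one of the last four; its "shot" number tells which), for a name from the list of things; names that differ only in an ending like _2 or _b are one class to them, and where a whole thing is asked for, a point or a joint stands for the part that bears it (a point fixed in the world has none). Each returns a list of dicts, best first, with "score" (0 to 1); they miss things now and then, are a little off and sometimes report something else, mostly with a low value. They report only what shows in the picture. A call takes as long as a camera call. They do not tell look-alikes from the thing itself.
- env.spot_in(query, picture): "xy" ([column, row] in pixels, amid what is visible of it).
- env.landmark_of(query, picture): "xy" ([column, row] in pixels: a listed point, or the origin of a listed thing).
The state is a dict: "time": time; "q": joint angles; "qvel": joint speeds; "tau": joint torques, N m; "ee_pos": TCP position; "tool_rot": TCP orientation; "contact_force": force on the tool from outside, world axes, zero at the start; "moment": the same for the moment, N m; "finger_gap": finger opening in m.
Only numpy, scipy, OpenCV 4.12 (cv2) and the standard library are available. Lean on these libraries where they do the work, as an engineer would, in place of code of your own. Each camera call takes 0.05 s, during which the arm holds its last target.

## Task

The four vessels standing in the grey carriers on the metal track have to go into the empty four-cell rack in reverse order: the vessel nearest you on the track goes into the rack's farthest cell, the next one into the next cell, and so on, so that the farthest on the track ends up in the rack's nearest cell. Set each one down upright in the middle of its cell, never letting one tip over, and let go of them all.

Things in the scene. Friction and masses are not known exactly. Their poses are not given: they have to be found in the camera images.
- tall_bottle: Tall white screw-cap bottle, the largest vessel: 52 mm diameter, 112 mm high; plain cylinder up to about 85 mm, narrower cap above. Loose, upright, within about 5 mm of the middle of its carrier at the start, turned anyhow. Origin: centre of its underside; z is its axis, up.
- cup: Wide squat white sample cup with a screw lid: 57 mm high, its lid, the top 12 mm, 45 mm in diameter, the body below a little narrower (41 mm). Loose, upright, within about 5 mm of the middle of its carrier at the start, turned anyhow. Origin: centre of its underside; z is its axis, up.
- medium_bottle: Slim white screw-cap bottle: 28 mm diameter, 57 mm high; plain cylinder up to 43 mm, cap 22 mm wide above. Loose, upright, within about 5 mm of the middle of its carrier at the start, turned anyhow. Origin: centre of its underside; z is its axis, up.
- small_bottle: Smallest vessel, a little brown screw-cap bottle: 20 mm diameter, 43 mm high; plain cylinder up to 33 mm, cap 16 mm wide above. Loose, upright, within about 5 mm of the middle of its carrier at the start, turned anyhow. Origin: centre of its underside; z is its axis, up.
- carrier_a: Square grey open carrier, 74 x 74 x 12 mm, wall 4 mm, inner floor 4 mm above its underside, fixed on the track; the one of four identical ones in which the tall bottle stands at the start, so it goes on showing that vessel's first place. Origin: centre of its underside; sides parallel to the track's.
- carrier_b: Square grey open carrier, 74 x 74 x 12 mm, wall 4 mm, inner floor 4 mm above its underside, fixed on the track; the one of four identical ones in which the cup stands at the start, so it goes on showing that vessel's first place. Origin: centre of its underside; sides parallel to the track's.
- carrier_c: Square grey open carrier, 74 x 74 x 12 mm, wall 4 mm, inner floor 4 mm above its underside, fixed on the track; the one of four identical ones in which the medium bottle stands at the start, so it goes on showing that vessel's first place. Origin: centre of its underside; sides parallel to the track's.
- carrier_d: Square grey open carrier, 74 x 74 x 12 mm, wall 4 mm, inner floor 4 mm above its underside, fixed on the track; the one of four identical ones in which the small bottle stands at the start, so it goes on showing that vessel's first place. Origin: centre of its underside; sides parallel to the track's.
- track: Low aluminium carrier track, fixed, 344 x 84 mm, 6 mm high base with 10 mm guide lips and dark 14 mm end stops; its length points roughly away from the robot, on the robot's left or right. Its four carriers stand at x = -120, -40, 40 and 120 mm, y = 0; their inner floor is 10 mm and their rims 18 mm above the bench. Origin: centre of its underside on the bench; x along it, away from the robot (turned at most 0.22 rad).
- rack: Empty fixed rack with black walls and white cell floors, 328 x 84 x 14 mm, steel grip bar at each end, on the other side from the track. Four cells in a row, 76 x 76 mm inside, centres at x = -120 (nearest the robot), -40, 40, 120 mm (farthest), y = 0; walls 4 mm, cell floor 4 mm above the bench. Origin: centre of its underside; x along it, away from the robot (turned at most 0.22 rad).
Mind the look-alikes: they are no part of the job. Leave any orange look-alike of the cup alone.

How it is judged:
At the end, for the whole second after the job is handed in: Each vessel stands upright (0.1 rad) on the floor of its rack cell (5 mm), within 15 mm of the cell centre along and across the rack, released and at rest; the order is reversed: first (nearest) on the track in the 4th (farthest) cell, 2nd in 3rd, 3rd in 2nd, 4th in 1st (((x of carrier_a in the frame of track between -0.14 and -0.1 m and x of tall_bottle in the frame of rack between 0.105 and 0.135 m) or (x of carrier_a in the frame of track between -0.06 and -0.02 m and x of tall_bottle in the frame of rack between 0.025 and 0.055 m) or (x of carrier_a in the frame of track between 0.02 and 0.06 m and x of tall_bottle in the frame of rack between -0.055 and -0.025 m) or (x of carrier_a in the frame of track between 0.1 and 0.14 m and x of tall_bottle in the frame of rack between -0.135 and -0.105 m)) and y of tall_bottle in the frame of rack between -0.015 and 0.015 m and z of tall_bottle in the frame of rack between -0.001 and 0.009 m and angle between each of tall_bottle, cup, medium_bottle, small_bottle's own z axis and vertical below 0.1 rad and linear speed of each of tall_bottle, cup, medium_bottle, small_bottle below 0.02 m/s and angular speed of each of tall_bottle, cup, medium_bottle, small_bottle below 0.2 rad/s and contact force between each of tall_bottle, cup, medium_bottle, small_bottle and the fingers below 0.1 N and ((x of carrier_b in the frame of track between -0.14 and -0.1 m and x of cup in the frame of rack between 0.105 and 0.135 m) or (x of carrier_b in the frame of track between -0.06 and -0.02 m and x of cup in the frame of rack between 0.025 and 0.055 m) or (x of carrier_b in the frame of track between 0.02 and 0.06 m and x of cup in the frame of rack between -0.055 and -0.025 m) or (x of carrier_b in the frame of track between 0.1 and 0.14 m and x of cup in the frame of rack between -0.135 and -0.105 m)) and y of cup in the frame of rack between -0.015 and 0.015 m and z of cup in the frame of rack between -0.001 and 0.009 m and ((x of carrier_c in the frame of track between -0.14 and -0.1 m and x of medium_bottle in the frame of rack between 0.105 and 0.135 m) or (x of carrier_c in the frame of track between -0.06 and -0.02 m and x of medium_bottle in the frame of rack between 0.025 and 0.055 m) or (x of carrier_c in the frame of track between 0.02 and 0.06 m and x of medium_bottle in the frame of rack between -0.055 and -0.025 m) or (x of carrier_c in the frame of track between 0.1 and 0.14 m and x of medium_bottle in the frame of rack between -0.135 and -0.105 m)) and y of medium_bottle in the frame of rack between -0.015 and 0.015 m and z of medium_bottle in the frame of rack between -0.001 and 0.009 m and ((x of carrier_d in the frame of track between -0.14 and -0.1 m and x of small_bottle in the frame of rack between 0.105 and 0.135 m) or (x of carrier_d in the frame of track between -0.06 and -0.02 m and x of small_bottle in the frame of rack between 0.025 and 0.055 m) or (x of carrier_d in the frame of track between 0.02 and 0.06 m and x of small_bottle in the frame of rack between -0.055 and -0.025 m) or (x of carrier_d in the frame of track between 0.1 and 0.14 m and x of small_bottle in the frame of rack between -0.135 and -0.105 m)) and y of small_bottle in the frame of rack between -0.015 and 0.015 m and z of small_bottle in the frame of rack between -0.001 and 0.009 m); the robot touches nothing.
It fails at once if a vessel is tipped over (angle between any of tall_bottle, cup, medium_bottle, small_bottle's own z axis and vertical above 0.8 rad).
It also fails if it takes over 112 s, if anything falls off the work surface, if the arm or the gripper's body presses on something with over 40 N, if the wrist force passes 120 N, or if a joint passes its speed limit or range.

## Working session

There is one attempt and no reset: what is moved stays moved. The work goes in short steps, Python scripts to look and compute and a tool call to move; the robot and the scene stay as the last step left them, time stands still between calls to the robot, and variables do not carry over. Pictures are saved under pics/ and viewed, and the job is handed in when it is done.

Besides the shell and the picture viewer there is one more tool, called as name(argument=value, ...) on one line, values as JSON. play_rows: Moves the arm, as the interface text tells. Its arguments: {"type":"object","properties":{"steps":{"type":"array","items":{"type":"number","minimum":-1,"maximum":1}},"grip_force":{"type":"number"}},"required":["steps"]}

```bash
ls; mkdir -p pics; cat > h.py <<'E'
import numpy as np, cv2
from station import env
from scipy.spatial.transform import Rotation as R
def rot(a):
    a=np.array(a,float)
    if a.shape==(3,3): return a
    return R.from_quat([a[1],a[2],a[3],a[0]]).as_matrix()
def save(s,n):
    cv2.imwrite('pics/'+n+'.png',s['color'][:,:,::-1])
def cloud(s):
    v,u=np.mgrid[0:s['depth'].shape[0],0:s['depth'].shape[1]]
    d=s['depth']
    P=np.stack([(u-s['cx'])/s['fx']*d,(v-s['cy'])/s['fy']*d,d],-1)
    W=P@rot(s['attitude']).T+np.array(s['origin'])
    W[d<=0]=np.nan
    return W
E
python3 - <<'E'
from h import *
import pickle
print(env.read_state())
for n in ['scene','side','wrist']:
    s=env.snapshot(n); save(s,n+'0'); pickle.dump(s,open(n+'0.pkl','wb'))
    print(n,{k:v for k,v in s.items() if k not in('color','depth')})
    for q in ['tall_bottle','cup','medium_bottle','small_bottle','carrier_a','track','rack']:
        print(q,[(np.round(d['xy'],1).tolist(),round(d['score'],2)) for d in env.landmark_of(q,s)])
E
```

```text
pics
{'time': 0.0, 'q': array([ 9.94911519e-01,  2.45816962e-01,  1.55903378e+00, -4.81397102e-05,
        1.33868366e+00, -1.74079135e-01]), 'qvel': array([ 1.47197238e-04, -6.50673848e-04,  6.79159906e-04, -9.62606330e-05,
        7.35594412e-04, -1.45867977e-03]), 'tau': array([ 4.29233660e-04, -4.29514575e+01, -3.26128399e+01, -1.36144263e-04,
        5.43434056e-03, -4.48169331e-06]), 'ee_pos': array([0.25388379, 0.59775404, 0.23016784]), 'tool_rot': array([ 4.08843853e-04,  8.33987199e-01,  5.51782936e-01, -8.80903033e-04]), 'contact_force': array([-0.953595  ,  0.29741519, -0.52275368]), 'moment': array([-0.05610887,  0.00422276,  0.01650167]), 'finger_gap': 0.08552626154256035}
scene {'fx': 425.29179291544153, 'fy': 425.29179291544153, 'cx': 289.6040506984339, 'cy': 211.14556799200452, 'origin': array([0.00402781, 0.51519236, 0.43524948]), 'attitude': array([ 0.21161221, -0.315013  ,  0.78315388, -0.49260236]), 'shot': 1}
tall_bottle [([290.2, 199.7], 0.57), ([379.6, 230.9], 0.4)]
cup [([345.3, 220.2], 0.9)]
medium_bottle [([318.1, 213.6], 0.55)]
small_bottle [([378.2, 230.9]
[... 413 characters left out ...]
0.24533352,  0.12356711]), 'shot': 2}
tall_bottle [([367.3, 229.3], 0.6)]
cup [([301.0, 265.9], 0.98), ([353.1, 306.8], 0.87)]
medium_bottle [([332.4, 247.4], 0.77), ([224.9, 161.6], 0.44)]
small_bottle [([264.1, 287.2], 0.68)]
carrier_a [([333.3, 248.1], 0.98), ([259.4, 286.3], 0.82), ([298.9, 266.1], 0.81)]
track [([315.6, 258.3], 0.72)]
rack [([220.9, 165.3], 0.7)]
wrist {'fx': 325.19226210127806, 'fy': 325.19226210127806, 'cx': 278.9744531883569, 'cy': 207.99037200754168, 'origin': array([0.19396298, 0.62213051, 0.37570601]), 'attitude': array([0.10876536, 0.82687754, 0.54700029, 0.07234857]), 'shot': 3}
tall_bottle []
cup []
medium_bottle []
small_bottle []
carrier_a []
track []
rack []
```

View pics/scene0.png

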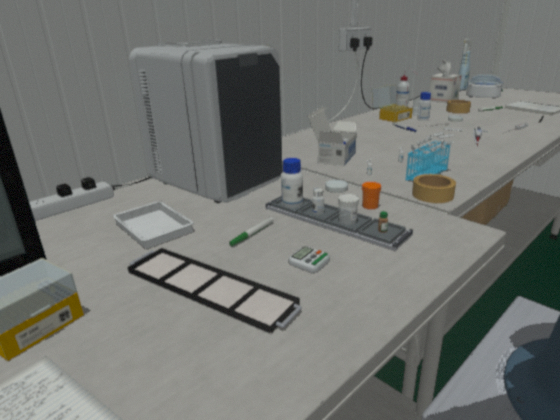

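View pics/side0.png

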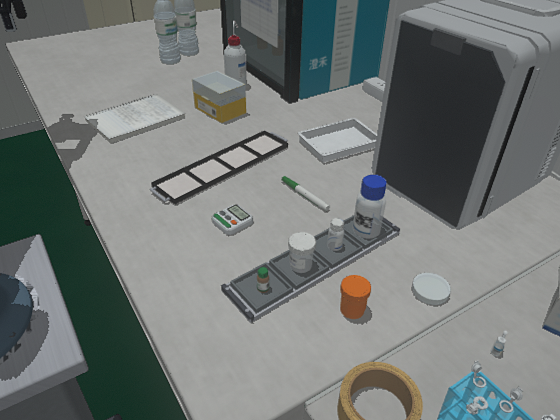

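View pics/wrist0.png

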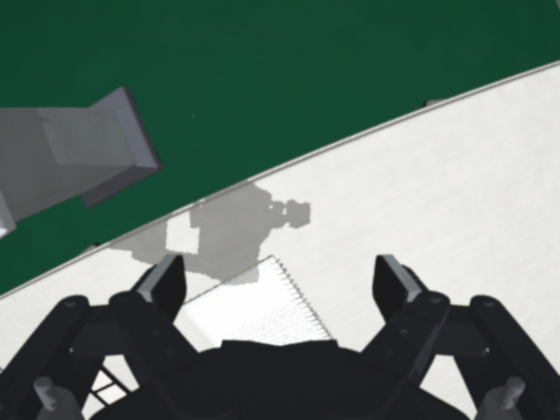

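Both views agree on the layout. The near-to-far order on the track is small (side 264,287), cup (301,266), medium (332,247), tall (367,229). The orange look-alike cup is at (355,297), and the rack is at scene (207,288) and side (221,165). Next I'll measure positions from the depth images and from both views.

```bash
python3 - <<'E'
from h import *
import pickle
S={n:pickle.load(open(n+'0.pkl','rb')) for n in ['scene','side']}
def ray(s,uv):
    d=rot(s['attitude'])@np.array([(uv[0]-s['cx'])/s['fx'],(uv[1]-s['cy'])/s['fy'],1]); return np.array(s['origin']),d/np.linalg.norm(d)
def tri(a,b):
    A=np.zeros((3,3));B=np.zeros(3)
    rs=[ray(S['scene'],a),ray(S['side'],b)]
    for o,d in rs:
        M=np.eye(3)-np.outer(d,d);A+=M;B+=M@o
    p=np.linalg.solve(A,B); return p,[np.linalg.norm((np.eye(3)-np.outer(d,d))@(p-o)) for o,d in rs]
for n,a,b in [('tall',(290.2,199.7),(367.3,229.3)),('cup',(345.3,220.2),(301,265.9)),('med',(318.1,213.6),(332.4,247.4)),('small',(378.2,230.9),(264.1,287.2)),('rack',(207.4,288.3),(220.9,165.3)),('track',(330.3,221.6),(315.6,258.3))]:
    p,e=tri(a,b); print(n,p.round(4),np.round(e,4))
for n,s in S.items():
    W=cloud(s)
    hsv=cv2.cvtColor(s['color'],cv2.COLOR_RGB2HSV)
    z=W[...,2]
    print(n,'bench z',np.nanmedian(z[(np.abs(W[...,0]-0.55)<.2)&(abs(W[...,1])<.3)]))
    for nm,box in [('rack',(0.3,0.85,0.05,0.45)),('track',(0.3,0.85,-0.45,-0.02))]:
        m=(W[...,0]>box[0])&(W[...,0]<box[1])&(W[...,1]>box[2])&(W[...,1]<box[3])&(z<0.04)
        m&=(hsv[...,2]<(75 if nm=='rack' else 130))
        m=m.astype(np.uint8)
        k,l,st,c=cv2.connectedComponentsWithStats(m)
        for i in range(1,k):
            if st[i,4]>150:
                P=W[l==i]; r=cv2.minAreaRect(P[:,:2].astype(np.float32)); print(n,nm,st[i].tolist(),np.round(r[0],4),np.round(r[1],4),round(r[2],1),np.nanpercentile(P[:,2],[5,50,95]).round(4))
E
```

```text
tall [ 0.6764 -0.1601  0.0148] [0.0043 0.0043]
cup [ 0.5177 -0.1723  0.0093] [0.002 0.002]
med [ 0.5915 -0.1626  0.0069] [0.0002 0.0002]
small [ 0.4378 -0.1813  0.0083] [0.0008 0.0008]
rack [0.5425 0.1857 0.0022] [0. 0.]
track [ 0.5547 -0.1629 -0.0016] [0.0001 0.0001]
scene bench z 0.0003372133424143775
scene rack [0, 249, 46, 27, 453] [0.8303 0.3906] [0.0108 0.0774] 1.0 [0.0208 0.0304 0.0391]
scene rack [128, 249, 171, 84, 2190] [0.5487 0.184 ] [0.3327 0.0854] 12.2 [0.0046 0.0107 0.0142]
scene track [202, 172, 81, 32, 645] [ 0.7979 -0.1316] [0.2376 0.0615] 79.8 [0.014  0.0289 0.0389]
scene track [412, 182, 43, 22, 544] [ 0.4397 -0.4107] [0.1004 0.0463] 20.3 [0.0071 0.0227 0.0381]
scene track [361, 191, 102, 28, 489] [ 0.4598 -0.3542] [0.2289 0.1302] 17.6 [-0.0183  0.002   0.0345]
scene track [265, 194, 149, 58, 3313] [ 0.5648 -0.1922] [0.371  0.1436] 6.1 [0.0013 0.0118 0.0318]
scene track [329, 303, 120, 117, 3916] [ 0.4755 -0.2795] [0.2713 0.2303] 43.2 [-0.5499 -0.5452 -0.233 ]
side bench z 7.530214973627825e-05
side rack [270, 81, 27, 22, 217] [0.8385 0.3973] [0.1043 0.023 ] 89.9 
[... 309 characters left out ...]
93]
side track [221, 215, 179, 109, 6064] [ 0.5575 -0.1628] [0.3599 0.0973] 6.0 [0.0024 0.0107 0.0316]
side track [223, 218, 31, 19, 164] [ 0.4748 -0.0271] [0.0133 0.0623] 90.0 [-0.0014  0.0048  0.0111]
side track [371, 271, 155, 91, 280] [ 0.675  -0.3761] [0.004  0.3477] 89.9 [-0.0056 -0.0033 -0.0012]
side track [411, 283, 39, 24, 249] [ 0.6601 -0.3361] [0.0331 0.0623] 44.5 [-0.0019  0.0058  0.0126]
side track [340, 294, 32, 31, 599] [ 0.5353 -0.3017] [0.0357 0.0496] 72.1 [-0.002   0.0125  0.0371]
side track [350, 371, 57, 34, 979] [ 0.4666 -0.4199] [0.0272 0.0716] 58.4 [0.0038 0.0199 0.0383]
side track [272, 377, 72, 43, 483] [ 0.4711 -0.2923] [0.3075 0.0847] 46.4 [-0.0369 -0.0085  0.0014]
```

```bash
python3 - <<'E'
from h import *
import pickle
from scipy.optimize import least_squares
S={n:pickle.load(open(n+'0.pkl','rb')) for n in ['scene','side']}
C={n:cloud(s) for n,s in S.items()}
V={'tall':(.676,-.157,.026,.03,.09),'cup':(.518,-.17,.0205,.025,.05),'med':(.5915,-.163,.014,.025,.05),'small':(.438,-.181,.010,.022,.042)}
for v,(x,y,r,z0,z1) in V.items():
    for n,W in C.items():
        m=(np.hypot(W[...,0]-x,W[...,1]-y)<r+.018)&(W[...,2]>z0)&(W[...,2]<z1)
        P=W[m]
        mt=(np.hypot(W[...,0]-x,W[...,1]-y)<r+.018)&(W[...,2]>0.02)
        f=least_squares(lambda p:np.hypot(P[:,0]-p[0],P[:,1]-p[1])-r,[x,y],loss='soft_l1',f_scale=.002)
        print(v,n,len(P),f.x.round(4),'rms',np.sqrt(np.mean(f.fun**2)).round(4),'top',np.nanpercentile(W[mt][:,2],[90,99]).round(4))
# rack & track: model edge fit
def white(n):
    s=S[n];W=C[n];g=s['color'].min(-1)
    return W,g
for n in S:
    W,g=white(n)
    # rim points of rack: z 0.010..0.016 & dark
    for nm,(cx,cy) in {'rack':(.55,.184),'track':(.556,-.163)}.items():
        lo,hi=(.011,.016) if nm=='rack' else (.015,.020)
        m=(abs(W[...,0]-cx)<.2)&(abs(W[...,1]-cy)<.09)&(W[...,2]>lo)&(W[...,2]<hi)
        mu=m.astype(np.uint8); k,l,st,c=cv2.connectedComponentsWithStats(mu,connectivity=8)
        i=1+np.argmax(st[1:,4]); P=W[(m)]
        r=cv2.minAreaRect(P[:,:2].astype(np.float32)); print(n,nm,len(P),np.round(r[0],4),np.round(r[1],4),round(r[2],2))
E
```

```text
tall scene 531 [ 0.6718 -0.1575] rms 0.0016 top [0.1192 0.1221]
tall side 824 [ 0.6733 -0.1573] rms 0.0014 top [0.1206 0.1221]
cup scene 190 [ 0.514 -0.172] rms 0.0012 top [0.0671 0.0679]
cup side 249 [ 0.5153 -0.1708] rms 0.0008 top [0.067  0.0681]
med scene 127 [ 0.5936 -0.1625] rms 0.0014 top [0.0661 0.0676]
med side 187 [ 0.5949 -0.1622] rms 0.0011 top [0.0661 0.0678]
small scene 86 [ 0.4316 -0.1844] rms 0.0011 top [0.0523 0.0542]
small side 123 [ 0.4328 -0.1834] rms 0.0011 top [0.0525 0.0536]
scene rack 1353 [0.5613 0.1819] [0.1596 0.3805] 88.06
scene track 709 [ 0.5475 -0.1669] [0.3414 0.079 ] 5.52
side rack 677 [0.5628 0.1798] [0.155  0.3773] 88.76
side track 1168 [ 0.5494 -0.1685] [0.3395 0.0764] 5.85
```

```bash
cat > rackfit.py <<'E'
from h import *
from scipy.optimize import least_squares
def proj(s,P):
    p=(P-np.array(s['origin']))@rot(s['attitude'])
    return np.stack([p[:,0]/p[:,2]*s['fx']+s['cx'],p[:,1]/p[:,2]*s['fy']+s['cy']],1)
def quad(x,y,a,i,z,h=.038):
    cx=[-.12,-.04,.04,.12][i]
    L=np.array([[cx-h,-h],[cx+h,-h],[cx+h,h],[cx-h,h]])
    c,sn=np.cos(a),np.sin(a)
    return np.c_[x+c*L[:,0]-sn*L[:,1],y+sn*L[:,0]+c*L[:,1],np.full(4,z)]
def pred(s,p,i):
    a=proj(s,quad(*p,i,.014)).astype(np.float32);b=proj(s,quad(*p,i,.004)).astype(np.float32)
    ar,poly=cv2.intersectConvexConvex(a,b)
    M=cv2.moments(poly); return np.array([M['m10']/M['m00'],M['m01']/M['m00']]),ar
def meas(s,p,i,dbg=None):
    g=s['color'].min(-1)
    c,ar=pred(s,p,i)
    m=(g>105).astype(np.uint8)
    poly=proj(s,quad(*p,i,.009,h=.046)).astype(np.int32)
    mk=np.zeros_like(m);cv2.fillConvexPoly(mk,poly,1)
    k,l,st,ce=cv2.connectedComponentsWithStats(m&mk,connectivity=4)
    j=l[int(round(c[1])),int(round(c[0]))]
    return ce[j],st[j,4],ar
E
python3 - <<'E'
from rackfit import *
import pickle
S=[pickle.load(open(n+'0.pkl','rb')) for n in ['scene','side']]
p0=[.548,.184,np.radians(12.2)]
for sel in [[0],[1],[0,1]]:
    p=p0
    for it in range(3):
        M=[(s,i,meas(S[s],p,i)) for s in sel for i in range(4)]
        f=least_squares(lambda q:np.concatenate([pred(S[s],q,i)[0]-m[0] for s,i,m in M]),p);p=f.x
    print(sel,p.round(4),np.degrees(p[2]).round(2),'res px',f.fun.round(1),[(m[1],round(m[2])) for s,i,m in M])
for x in [-.12,-.04,.04,.12]: print((p[0]+x*np.cos(p[2])).round(4),(p[1]+x*np.sin(p[2])).round(4))
s=S[0];im=s['color'][:,:,::-1].copy()
for i in range(4): cv2.polylines(im,[proj(s,quad(*p,i,.014)).astype(np.int32)],True,(0,0,255))
cv2.imwrite('pics/rf.png',cv2.resize(im[230:340,100:320],None,fx=3,fy=3))
E
```

```text
[0] [0.5458 0.182  0.2127] 12.18 res px [ 0.   0.  -0.  -0.   0.1 -0.  -0.   0. ] [(np.int32(1135), 1091), (np.int32(926), 896), (np.int32(771), 742), (np.int32(638), 619)]
[1] [0.5477 0.1806 0.2128] 12.19 res px [-0.   0.   0.  -0.  -0.  -0.1  0.1 -0.1] [(np.int32(610), 590), (np.int32(526), 509), (np.int32(454), 441), (np.int32(398), 384)]
[0, 1] [0.5468 0.1811 0.2118] 12.14 res px [-0.  -0.5  0.  -0.5  0.2 -0.5  0.1 -0.4 -0.5  0.  -0.5 -0.  -0.4 -0.
 -0.3 -0.1] [(np.int32(1135), 1084), (np.int32(926), 891), (np.int32(771), 737), (np.int32(638), 615), (np.int32(610), 590), (np.int32(526), 509), (np.int32(454), 441), (np.int32(398), 384)]
0.4295 0.1558
0.5077 0.1726
0.5859 0.1895
0.6641 0.2063
```

View pics/rf.png

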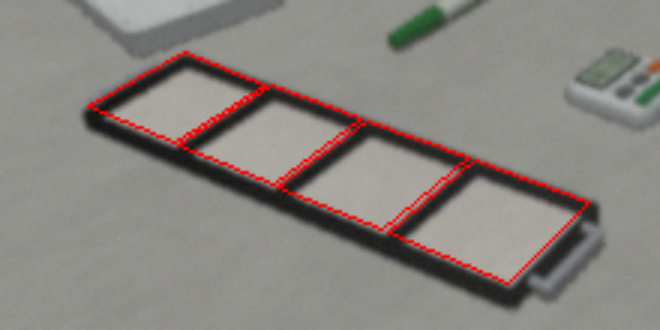

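play_rows(steps=[0.5,-0.5,0,0,0,0.25,0,1,-1,0,0,0,0.49,0,1,-1,0,0,0,0.49,0,1,-1,0,0,0,0.49,0,1,-1,0,0,0,0.49,0,1,-1,0,0,0,0.49,0], grip_force=30)

```text
time: 1.8
ee_pos: [0.4061, 0.4464, 0.2314]
tool_rot: [0.0, 0.668, 0.744, 0.0]
contact_force: [-0.6, 0.6, -0.6]
finger_gap: 0.0854
```

play_rows(steps=[0,-0.333,0,0,0,0,0,0,-0.667,0,0,0,0,0,0,-1,0,0,0,0,0])

```text
time: 2.1
ee_pos: [0.4033, 0.2978, 0.2312]
tool_rot: [-0.0, 0.666, 0.746, 0.0]
contact_force: [0.7, -0.5, 0.9]
finger_gap: 0.0855
```

play_rows(steps=[0,-0.333,0,0,0,0,0,0,-0.667,0,0,0,0,0,0,-1,0,0,0,0,0])

```text
time: 2.4
ee_pos: [0.4035, 0.1477, 0.2315]
tool_rot: [0.0, 0.666, 0.746, 0.0]
contact_force: [1.7, -0.2, -0.2]
finger_gap: 0.0852
```

play_rows(steps=[0,-0.333,0,0,0,0,0,0,-0.667,0,0,0,0,0,0,-1,0,0,0,0,0,0,-1,0,0,0,0,0])

```text
time: 2.8
ee_pos: [0.4044, -0.0059, 0.2318]
tool_rot: [0.001, 0.67, 0.743, -0.0]
contact_force: [0.6, 0.5, 0.6]
finger_gap: 0.0855
```

play_rows(steps=[0,-0.333,0,0,0,0,0,0.1,-0.667,0,0,0,0,0,0.19,-1,0,0,0,0,0,0.19,-1,0,0,0,0,0])

```text
time: 3.2
ee_pos: [0.434, -0.1545, 0.2316]
tool_rot: [0.001, 0.668, 0.744, -0.0]
contact_force: [-0.0, -0.7, -0.7]
finger_gap: 0.085
```

play_rows(steps=[0,-0.2,0,0,0,0,0,0,-0.2,-0.3,0,0,0,0.3,0,-0.2,-0.3,0,0,0,0.3,0,-0.2,-0.3,0,0,0,0.3])

```text
time: 3.6
ee_pos: [0.4325, -0.1799, 0.1859]
tool_rot: [-0.001, 0.666, 0.746, 0.0]
contact_force: [0.7, -0.5, 0.9]
finger_gap: 0.0598
```

```bash
python3 - <<'E'
from h import *
s=env.snapshot('wrist');save(s,'w1');st=env.read_state();print(st['ee_pos'],st['finger_gap'],s['origin'])
E
```

```text
[ 0.43330645 -0.18056479  0.18728591] 0.05968531475228357 [ 0.36779875 -0.18902603  0.33041322]
```

View pics/w1.png

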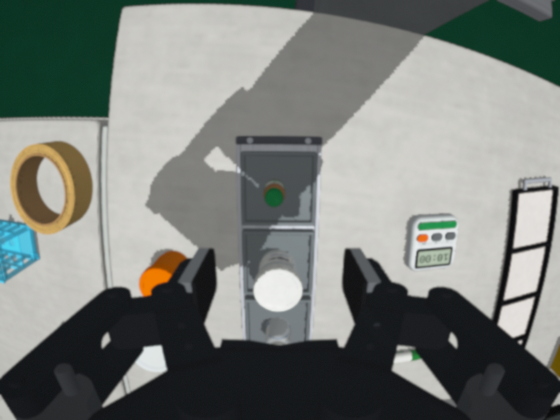

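The wrist view shows the small bottle's cap at (274,195), the cup lid at (278,287), and the jaws centred at column 280. I'll check the small bottle's position with the fisheye model.

```bash
cat >> h.py <<'E'
def fish(s,uv,z):
    du=np.array([uv[0]-s['cx'],uv[1]-s['cy']]);r=np.hypot(*du);th=r/s['fx']
    d=np.r_[np.sin(th)*du/max(r,1e-9),np.cos(th)]
    d=rot(s['attitude'])@d;o=np.array(s['origin']);return (o+d*(z-o[2])/d[2]).round(4)
E
python3 - <<'E'
from h import *
s=env.snapshot('wrist')
print(fish(s,(274,195),.053),fish(s,(278,287),.067), fish(s,(238,137),.02),fish(s,(320,137),.02))
for q in ['small_bottle','cup','carrier_d']:
  for d in env.landmark_of(q,s): print(q,d['xy'],d['score'],fish(s,d['xy'],.01))
E
```

```text
[ 0.4314 -0.1867  0.053 ] [ 0.5139 -0.1739  0.067 ] [ 0.3861 -0.227   0.02  ] [ 0.3772 -0.149   0.02  ]
small_bottle [273.9, 186.9] 0.84 [ 0.4329 -0.1874  0.01  ]
cup [281.5, 264.9] 0.94 [ 0.5175 -0.1698  0.01  ]
cup [174.4, 262.7] 0.81 [ 0.5308 -0.2895  0.01  ]
carrier_d [278.5, 182.4] 0.98 [ 0.4278 -0.1833  0.01  ]
carrier_d [277.9, 316.1] 0.82 [ 0.5847 -0.1662  0.01  ]
carrier_d [275.4, 256.1] 0.79 [ 0.5078 -0.1775  0.01  ]
```

play_rows(steps=[0,-0.02,-0.3,0,0,0,0.3,0,-0.02,-0.6,0,0,0,0.3,0,-0.02,-0.9,0,0,0,0.3,0,-0.02,-0.9,0,0,0,0.3])

```text
time: 4.25
ee_pos: [0.4288, -0.1816, 0.0463]
tool_rot: [-0.006, 0.667, 0.745, -0.001]
contact_force: [-0.5, 1.0, 0.6]
finger_gap: 0.0598
```

play_rows(steps=[0,0,-0.1,0,0,0,0.3,0,0,-0.19,0,0,0,0.3,0,0,-0.19,0,0,0,0.3])

```text
time: 4.55
ee_pos: [0.4328, -0.1846, 0.0232]
tool_rot: [-0.0, 0.667, 0.745, -0.0]
contact_force: [-0.2, 0.9, -0.0]
finger_gap: 0.0597
```

play_rows(steps=[0,0,0,0,0,0,0.6,0,0,0,0,0,0,0.8,0,0,0,0,0,0,1,0,0,0,0,0,0,1,0,0,0,0,0,0,1,0,0,0,0,0,0,1], grip_force=30)

```text
time: 5.15
ee_pos: [0.4335, -0.1852, 0.024]
tool_rot: [0.001, 0.667, 0.745, 0.0]
contact_force: [-1.2, 0.9, 6.1]
finger_gap: 0.0187
```

```bash
python3 - <<'E'
from h import *
s=env.snapshot('side')
cv2.imwrite('pics/s1.png',cv2.resize(s['color'][200:340,180:400,::-1],None,fx=3,fy=3));st=env.read_state();print(st['ee_pos'],st['finger_gap'],st['contact_force'])
E
```

```text
[ 0.43343441 -0.18515723  0.02397277] 0.0186473839760228 [-1.14771184  0.31232352  6.31310153]
```

View pics/s1.png

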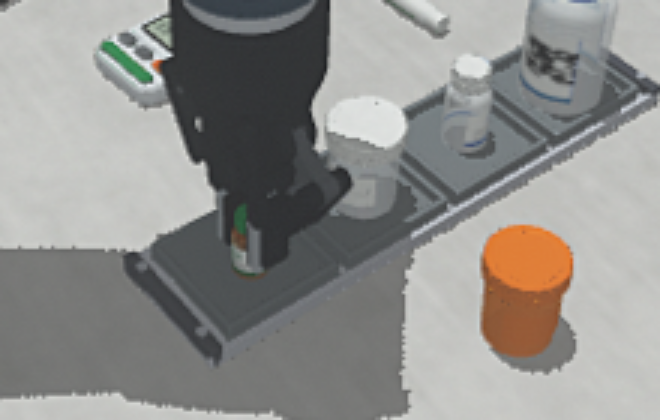

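play_rows(steps=[0,0,0.1,0,0,0,1,0,0,0.4,0,0,0,1,0,0,0.7,0,0,0,1,0,0,0.8,0,0,0,1])

```text
time: 5.6
ee_pos: [0.435, -0.1863, 0.1479]
tool_rot: [0.004, 0.667, 0.745, 0.0]
contact_force: [0.4, -0.7, -0.5]
finger_gap: 0.0189
```

play_rows(steps=[0.2,0.25,0,0,0,0.03,1,0.4,0.5,0,0,0,0.06,1,0.6,0.75,0,0,0,0.1,1,0.8,1,0,0,0,0.1,1,0.8,1,0,0,0,0.1,1])

```text
time: 6.1
ee_pos: [0.555, -0.0309, 0.1432]
tool_rot: [0.0, 0.625, 0.781, 0.001]
contact_force: [0.1, -0.1, 0.0]
finger_gap: 0.0185
```

play_rows(steps=[0.2,0.25,0,0,0,0,1,0.4,0.5,0,0,0,0,1,0.6,0.75,0,0,0,0,1,0.74,1,0,0,0,0,1,0.74,1,0,0,0,0,1])

```text
time: 6.6
ee_pos: [0.665, 0.1189, 0.1427]
tool_rot: [0.0, 0.625, 0.781, 0.001]
contact_force: [0.2, -0.1, -0.7]
finger_gap: 0.0187
```

play_rows(steps=[0,0.3,0,0,0,0,1,0,0.607,0,0,0,0,1,0,0.607,0,0,0,0,1,0,0.607,0,0,0,0,1])

```text
time: 7.0
ee_pos: [0.6632, 0.2063, 0.1426]
tool_rot: [0.0, 0.626, 0.78, -0.0]
contact_force: [0.1, -1.1, -0.5]
finger_gap: 0.0189
```

```bash
cat > rk.py <<'E'
from rackfit import *
p=(.5468,.1811,.2118)
def rel(x,y):
    d=np.array([x-p[0],y-p[1]]);c,s=np.cos(p[2]),np.sin(p[2]);return np.round([c*d[0]+s*d[1],-s*d[0]+c*d[1]],4)
E
python3 - <<'E'
from rk import *
s=env.snapshot('wrist');save(s,'w2');st=env.read_state();print(st['ee_pos'],st['tool_rot'],st['finger_gap'],st['contact_force'],s['origin'],rel(*st['ee_pos'][:2]))
E
```

```text
[0.66340046 0.205422   0.14259726] [-1.06047183e-05  6.26883207e-01  7.79113112e-01 -4.51724406e-04] 0.01852083302671668 [ 0.07190003 -0.06765692  0.34163565] [0.59939039 0.19089135 0.28701348] [ 0.1191 -0.0007]
```

View pics/w2.png

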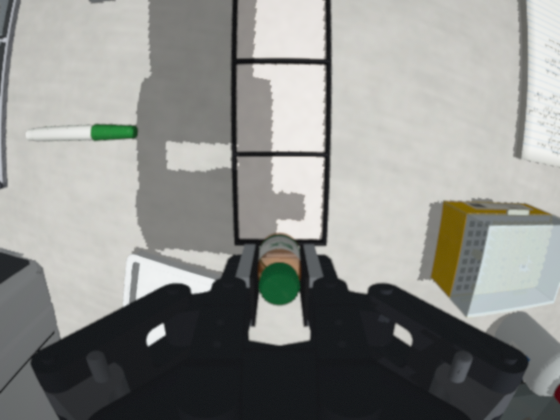

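The bottle (cap at 280,282) hangs straight in the jaws. The rack is aligned, with its wall lines at rows 242, 154 and 61. I'll use those lines as a cross-check of the rack pose.

```bash
python3 - <<'E'
from rk import *
s=env.snapshot('wrist')
for uv in [(281,242),(281,154),(281,61),(236,154),(327,154)]:
    q=fish(s,uv,.014);print(uv,q,rel(*q[:2]))
st=env.read_state()
for uv in [(280,282)]:
    q=fish(s,uv,st['ee_pos'][2]-.022+.043-.0);print(q,rel(*q[:2]))
E
```

```text
(281, 242) [0.7015 0.214  0.014 ] [ 0.1582 -0.0004]
(281, 154) [0.6248 0.1971 0.014 ] [ 0.0796 -0.0008]
(281, 61) [0.5478 0.1802 0.014 ] [ 0.0008 -0.0011]
(236, 154) [0.6327 0.1599 0.014 ] [ 0.0795 -0.0388]
(327, 154) [0.6161 0.235  0.014 ] [0.0791 0.0381]
[0.6636 0.2044 0.1637] [ 0.1191 -0.0018]
```

play_rows(steps=[0,0,-0.3,0,0,0,1,0,0,-0.55,0,0,0,1,0,0,-0.72,0,0,0,1,0,0,-0.8,0,0,0,1,0,0,-0.835,0,0,0,1,0,0,-0.835,0,0,0,1])

```text
time: 7.7
ee_pos: [0.6648, 0.2054, 0.0189]
tool_rot: [0.001, 0.627, 0.779, 0.001]
contact_force: [0.8, 0.6, -0.0]
finger_gap: 0.019
```

play_rows(steps=[0,0,0,0,0,0,0.8,0,0,0,0,0,0,0.6,0,0,0,0,0,0,0.4,0,0,0,0,0,0,0.4])

```text
time: 8.1
ee_pos: [0.6639, 0.2064, 0.0179]
tool_rot: [0.0, 0.627, 0.779, 0.0]
contact_force: [0.4, 0.1, -0.2]
finger_gap: 0.051
```

play_rows(steps=[0,0,0.15,0,0,0,0.3,0,0,0.45,0,0,0,0,0,0,0.8,0,0,0,0,0,0,0.9,0,0,0,0])

```text
time: 8.5
ee_pos: [0.6668, 0.207, 0.1596]
tool_rot: [0.003, 0.627, 0.779, 0.004]
contact_force: [1.2, -1.0, 2.0]
finger_gap: 0.0856
```

play_rows(steps=[-0.2,-0.3,0,0,0,-0.03,0,-0.3,-0.6,0,0,0,-0.06,0,-0.4,-1,0,0,0,-0.1,0,-0.4,-1,0,0,0,-0.1,0])

```text
time: 8.9
ee_pos: [0.6023, 0.0529, 0.1521]
tool_rot: [-0.0, 0.668, 0.744, -0.001]
contact_force: [-0.3, 0.4, 0.2]
finger_gap: 0.0856
```

play_rows(steps=[-0.2,-0.3,0,0,0,0,0,-0.4,-0.6,0,0,0,0,0,-0.59,-1,0,0,0,0,0,-0.59,-1,0,0,0,0,0])

```text
time: 9.3
ee_pos: [0.5137, -0.0957, 0.1523]
tool_rot: [-0.0, 0.667, 0.745, -0.0]
contact_force: [0.6, 0.4, -0.1]
finger_gap: 0.0856
```

play_rows(steps=[0,-0.3,0,0,0,0,0,0,-0.515,0,0,0,0,0,0,-0.515,-0.1,0,0,0,0,0,-0.515,-0.1,0,0,0,0])

```text
time: 9.7
ee_pos: [0.5138, -0.1701, 0.1351]
tool_rot: [-0.002, 0.667, 0.745, -0.0]
contact_force: [-0.6, 1.0, -0.7]
finger_gap: 0.0853
```

```bash
python3 - <<'E'
from rk import *
s=env.snapshot('wrist');save(s,'w3');st=env.read_state();print(st['ee_pos'],st['tool_rot'],st['finger_gap'])
s2=env.snapshot('side');save(s2,'s3')
W=cloud(s2);c=(.664,.2055)
P=W[(np.hypot(W[...,0]-c[0],W[...,1]-c[1])<.03)&(W[...,2]>.012)];print(len(P),P[:,:2].mean(0),P[:,2].max())
E
```

```text
[ 0.51418543 -0.16955628  0.13576752] [-1.96110884e-03  6.66537822e-01  7.45468608e-01 -2.00870290e-04] 0.08533854901434762
131 [0.66133618 0.2006286 ] 0.04823750587260056
```

View pics/w3.png

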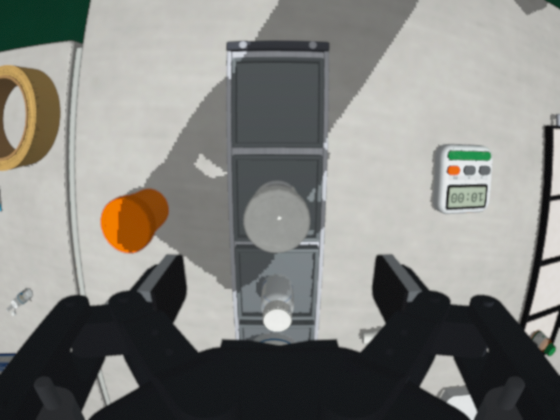

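View pics/s3.png

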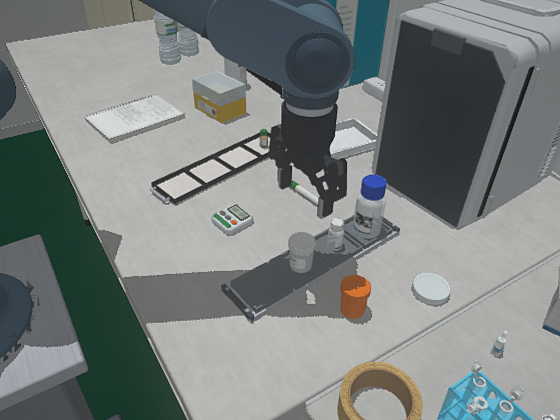

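The small bottle stands upright in the far cell (side 264,137; top at 48 mm). The cup lid is at wrist (277,217), between the open jaws, so I'll descend on it now. First a quick position check.

```bash
python3 - <<'E'
from rk import *
s=env.snapshot('wrist')
print(fish(s,(277,217),.067),fish(s,(278,320),.067))
E
```

```text
[ 0.5131 -0.1724  0.067 ] [ 0.597  -0.1623  0.067 ]
```

play_rows(steps=[0,0,-0.2,0,0,0,0,0,-0.01,-0.4,0,0,0,0,0,-0.01,-0.58,0,0,0,0,0,-0.01,-0.66,0,0,0,0,0,-0.01,-0.66,0,0,0,0])

```text
time: 10.35
ee_pos: [0.5143, -0.1709, 0.0372]
tool_rot: [-0.002, 0.666, 0.746, -0.0]
contact_force: [-0.3, 0.1, 0.1]
finger_gap: 0.0853
```

play_rows(steps=[0,0,0,0,0,0,0.3,0,0,0,0,0,0,0.5,0,0,0,0,0,0,0.7,0,0,0,0,0,0,0.8,0,0,0,0,0,0,0.8,0,0,0,0,0,0,0.8], grip_force=30)

```text
time: 10.95
ee_pos: [0.5164, -0.1729, 0.0402]
tool_rot: [0.001, 0.667, 0.745, 0.0]
contact_force: [-0.9, 1.2, 6.4]
finger_gap: 0.0443
```

play_rows(steps=[0,0,0.1,0,0,0,0.8,0,0,0.35,0,0,0,0.8,0,0,0.6,0,0,0,0.8,0,0,0.7,0,0,0,0.8])

```text
time: 11.35
ee_pos: [0.5172, -0.1735, 0.1485]
tool_rot: [0.004, 0.667, 0.745, 0.001]
contact_force: [1.2, -0.1, 0.5]
finger_gap: 0.0439
```

play_rows(steps=[0.1,0.3,0,0,0,0.03,0.8,0.2,0.6,0,0,0,0.06,0.8,0.3,1,0,0,0,0.1,0.8,0.3,1,0,0,0,0.1,0.8])

```text
time: 11.75
ee_pos: [0.5602, -0.0184, 0.1434]
tool_rot: [-0.001, 0.625, 0.781, 0.0]
contact_force: [0.2, -0.2, -0.3]
finger_gap: 0.0441
```

play_rows(steps=[0.06,0.3,0,0,0,0,0.8,0.12,0.6,0,0,0,0,0.8,0.18,1,0,0,0,0,0.8,0.18,1,0,0,0,0,0.8])

```text
time: 12.15
ee_pos: [0.5869, 0.1313, 0.1434]
tool_rot: [-0.0, 0.625, 0.78, 0.0]
contact_force: [0.2, -0.8, 0.3]
finger_gap: 0.0443
```

play_rows(steps=[0,0.25,0,0,0,0,0.8,0,0.415,0,0,0,0,0.8,0,0.415,-0.3,0,0,0,0.8,0,0.415,-0.4,0,0,0,0.8,0,0.415,-0.4,0,0,0,0.8])

```text
time: 12.65
ee_pos: [0.5843, 0.1886, 0.0799]
tool_rot: [-0.003, 0.627, 0.779, -0.003]
contact_force: [-0.7, -0.7, -0.6]
finger_gap: 0.0443
```

```bash
python3 - <<'E'
from rk import *
s=env.snapshot('wrist');save(s,'w4');st=env.read_state();print(st['ee_pos'],st['tool_rot'],st['finger_gap'],rel(*st['ee_pos'][:2]))
E
```

```text
[0.586084   0.18879068 0.08218699] [-0.00122242  0.62720187  0.77885444 -0.00144241] 0.04449684555776232 [ 0.04   -0.0007]
```

View pics/w4.png

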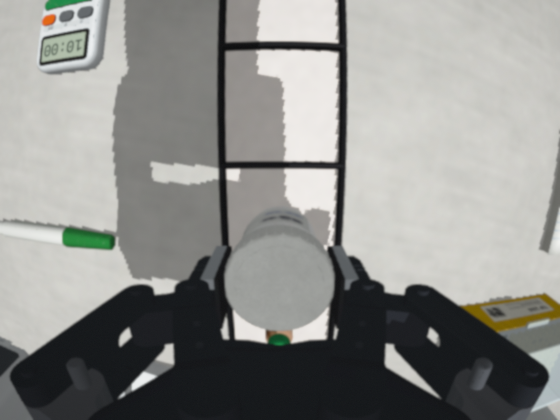

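The cup hangs upright, centred across cell 3, with the small bottle beyond it at (279,338). I'll lower it and release.

play_rows(steps=[0,0,-0.15,0,0,0,0.8,0,0,-0.25,0,0,0,0.8,0,0,-0.3,0,0,0,0.8,0,0,-0.325,0,0,0,0.8,0,0,-0.325,0,0,0,0.8])

```text
time: 13.2
ee_pos: [0.5875, 0.1898, 0.0351]
tool_rot: [0.0, 0.627, 0.779, 0.0]
contact_force: [-0.0, 0.2, -0.7]
finger_gap: 0.0444
```

play_rows(steps=[0,0,0,0,0,0,0.5,0,0,0,0,0,0,0.3,0,0,0,0,0,0,0.1,0,0,0,0,0,0,0,0,0,0,0,0,0,0])

```text
time: 13.7
ee_pos: [0.5873, 0.19, 0.035]
tool_rot: [0.0, 0.627, 0.779, 0.0]
contact_force: [-0.5, 0.4, -0.1]
finger_gap: 0.0857
```

play_rows(steps=[0,0,0.15,0,0,0,0,0,0,0.45,0,0,0,0,0,0,0.75,0,0,0,0,0,0,0.75,0,0,0,0])

```text
time: 14.1
ee_pos: [0.5919, 0.1906, 0.1555]
tool_rot: [0.005, 0.627, 0.779, 0.005]
contact_force: [0.6, -0.9, 1.0]
finger_gap: 0.0854
```

play_rows(steps=[0,-0.3,0,0,0,-0.03,0,0.03,-0.6,0,0,0,-0.06,0,0.05,-1,0,0,0,-0.1,0,0.05,-1,0,0,0,-0.1,0])

```text
time: 14.5
ee_pos: [0.5949, 0.0359, 0.1472]
tool_rot: [0.0, 0.669, 0.744, -0.0]
contact_force: [-0.2, 0.1, -0.5]
finger_gap: 0.0854
```

play_rows(steps=[0,-0.3,0,0,0,0,0.1,0,-0.6,0,0,0,0,0.2,0,-1,0,0,0,0,0.2,0,-1,0,0,0,0,0.2])

```text
time: 14.9
ee_pos: [0.5947, -0.1139, 0.1473]
tool_rot: [0.001, 0.668, 0.744, -0.0]
contact_force: [0.4, 0.9, 0.3]
finger_gap: 0.0684
```

play_rows(steps=[0,-0.2,0,0,0,0,0.2,0,-0.347,0,0,0,0,0.2,0,-0.347,-0.2,0,0,0,0.2,0,-0.347,-0.2,0,0,0,0.2])

```text
time: 15.3
ee_pos: [0.5922, -0.1605, 0.1132]
tool_rot: [-0.004, 0.667, 0.745, -0.001]
contact_force: [-0.5, 1.2, -1.2]
finger_gap: 0.0682
```

```bash
python3 - <<'E'
from rk import *
s=env.snapshot('wrist');save(s,'w5');st=env.read_state();print(st['ee_pos'],st['tool_rot'],st['finger_gap'])
s2=env.snapshot('side');save(s2,'s5')
W=cloud(s2);c=(.5859,.1895)
P=W[(np.hypot(W[...,0]-c[0],W[...,1]-c[1])<.035)&(W[...,2]>.05)];print(len(P),P[:,:2].mean(0),rel(*P[:,:2].mean(0)),P[:,2].max())
E
```

```text
[ 0.59310017 -0.16050489  0.11487017] [-2.76123776e-03  6.66445002e-01  7.45548855e-01 -5.82740824e-04] 0.0683660437805831
246 [0.58425598 0.18482423] [ 0.0374 -0.0042] 0.06264578601026105
```

View pics/w5.png

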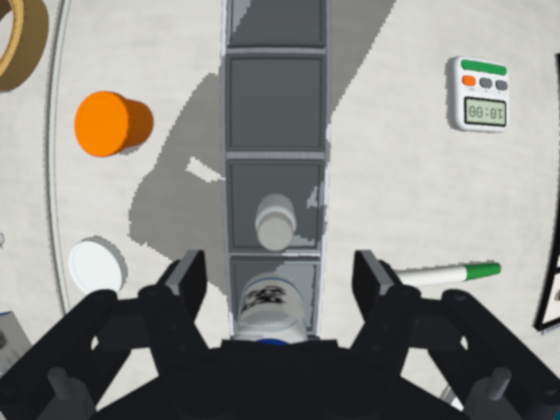

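The medium bottle's cap is at (274,232), centred between the jaws. The tall bottle beyond it clears the gripper. Descending and gripping.

play_rows(steps=[0,0,-0.2,0,0,0,0.2,0,0,-0.4,0,0,0,0.2,0,0,-0.53,0,0,0,0.2,0,0,-0.6,0,0,0,0.2,0,0,-0.6,0,0,0,0.2])

```text
time: 15.9
ee_pos: [0.5944, -0.1613, 0.0268]
tool_rot: [-0.001, 0.666, 0.746, -0.0]
contact_force: [-0.4, -1.1, -0.3]
finger_gap: 0.0682
```

play_rows(steps=[0,0,0,0,0,0,0.4,0,0,0,0,0,0,0.6,0,0,0,0,0,0,0.8,0,0,0,0,0,0,1,0,0,0,0,0,0,1,0,0,0,0,0,0,1], grip_force=30)

```text
time: 16.5
ee_pos: [0.5958, -0.1626, 0.029]
tool_rot: [0.001, 0.667, 0.745, 0.0]
contact_force: [-0.5, 0.6, 6.0]
finger_gap: 0.0271
```

play_rows(steps=[0,0,0.1,0,0,0,1,0,0,0.4,0,0,0,1,0,0,0.7,0,0,0,1,0,0,0.8,0,0,0,1])

```text
time: 16.9
ee_pos: [0.5974, -0.1634, 0.1539]
tool_rot: [0.005, 0.667, 0.745, 0.001]
contact_force: [0.2, 0.6, 0.4]
finger_gap: 0.0271
```

play_rows(steps=[-0.1,0.3,0,0,0,0.03,1,-0.2,0.6,0,0,0,0.06,1,-0.3,1,0,0,0,0.1,1,-0.3,1,0,0,0,0.1,1])

```text
time: 17.3
ee_pos: [0.5476, -0.0084, 0.1468]
tool_rot: [-0.001, 0.625, 0.781, -0.0]
contact_force: [0.1, 0.0, 0.3]
finger_gap: 0.027
```

play_rows(steps=[-0.1,0.3,0,0,0,0,1,-0.2,0.6,0,0,0,0,1,-0.28,1,0,0,0,0,1,-0.28,1,0,0,0,0,1])

```text
time: 17.7
ee_pos: [0.5062, 0.141, 0.1472]
tool_rot: [-0.0, 0.625, 0.78, -0.0]
contact_force: [-0.8, -1.0, -0.4]
finger_gap: 0.0271
```

play_rows(steps=[0,0.235,0,0,0,0,1,0,0.235,-0.2,0,0,0,1,0,0.235,-0.4,0,0,0,1,0,0.235,-0.5,0,0,0,1,0,0.235,-0.5,0,0,0,1])

```text
time: 18.2
ee_pos: [0.506, 0.1722, 0.0699]
tool_rot: [-0.002, 0.627, 0.779, -0.002]
contact_force: [0.3, -0.6, -0.6]
finger_gap: 0.027
```

```bash
python3 - <<'E'
from rk import *
s=env.snapshot('wrist');save(s,'w6');st=env.read_state();print(st['ee_pos'],st['tool_rot'],st['finger_gap'],rel(*st['ee_pos'][:2]))
E
```

```text
[0.50744804 0.1724324  0.07173232] [-6.03596209e-04  6.27115614e-01  7.78925612e-01 -7.30530175e-04] 0.026906101754672496 [-0.0403 -0.0002]
```

View pics/w6.png

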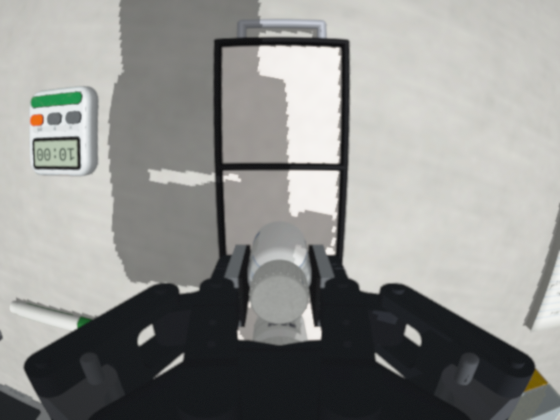

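The medium bottle hangs upright, centred over cell 2. Lower and release.

play_rows(steps=[0,0,-0.15,0,0,0,1,0,0,-0.25,0,0,0,1,0,0,-0.31,0,0,0,1,0,0,-0.333,0,0,0,1,0,0,-0.333,0,0,0,1])

```text
time: 18.75
ee_pos: [0.5085, 0.1731, 0.0232]
tool_rot: [0.0, 0.627, 0.779, 0.0]
contact_force: [0.2, -0.3, -0.1]
finger_gap: 0.0274
```

play_rows(steps=[0,0,0,0,0,0,0.7,0,0,0,0,0,0,0.5,0,0,0,0,0,0,0.3,0,0,0,0,0,0,0.2])

```text
time: 19.15
ee_pos: [0.5078, 0.1731, 0.0225]
tool_rot: [0.0, 0.627, 0.779, 0.0]
contact_force: [0.6, -0.3, -0.3]
finger_gap: 0.068
```

play_rows(steps=[0,0,0.15,0,0,0,0,0,0,0.45,0,0,0,0,0,0,0.78,0,0,0,0,0,0,1,0,0,0,0,0,0,1,0,0,0,0])

```text
time: 19.65
ee_pos: [0.5114, 0.1736, 0.1787]
tool_rot: [0.004, 0.627, 0.779, 0.004]
contact_force: [0.9, -0.1, 0.4]
finger_gap: 0.0852
```

play_rows(steps=[0.2,-0.3,0,0,0,-0.03,0,0.4,-0.6,0,0,0,-0.06,0,0.5,-1,0,0,0,-0.1,0,0.5,-1,0,0,0,-0.1,0])

```text
time: 20.05
ee_pos: [0.5834, 0.0195, 0.1715]
tool_rot: [-0.0, 0.668, 0.744, -0.0]
contact_force: [0.6, 0.4, -0.2]
finger_gap: 0.0854
```

play_rows(steps=[0.2,-0.3,0,0,0,0,0,0.4,-0.6,0,0,0,0,0,0.6,-1,0,0,0,0,0,0.6,-1,0,0,0,0,0])

```text
time: 20.45
ee_pos: [0.6734, -0.1305, 0.171]
tool_rot: [-0.0, 0.668, 0.744, -0.0]
contact_force: [-0.7, 0.3, 0.1]
finger_gap: 0.0853
```

play_rows(steps=[0,-0.2,0,0,0,0,0,0,-0.2,0,0,0,0,0,0,-0.2,0,0,0,0,0])

```text
time: 20.75
ee_pos: [0.6721, -0.1571, 0.171]
tool_rot: [-0.001, 0.667, 0.745, -0.0]
contact_force: [-0.0, 0.4, 0.0]
finger_gap: 0.0858
```

```bash
python3 - <<'E'
from rk import *
s=env.snapshot('wrist');save(s,'w7');st=env.read_state();print(st['ee_pos'],st['tool_rot'],st['finger_gap'])
s2=env.snapshot('side');save(s2,'s7')
W=cloud(s2);c=(.5077,.1726)
P=W[(np.hypot(W[...,0]-c[0],W[...,1]-c[1])<.025)&(W[...,2]>.03)];print(len(P),P[:,:2].mean(0),rel(*P[:,:2].mean(0)),P[:,2].max())
E
```

```text
[ 0.67218091 -0.15625693  0.17129601] [-8.77422457e-04  6.66655124e-01  7.45365788e-01 -1.35694810e-04] 0.0856283862743626
198 [0.50480615 0.16611661] [-0.0442 -0.0058] 0.06254132247771149
```

View pics/w7.png

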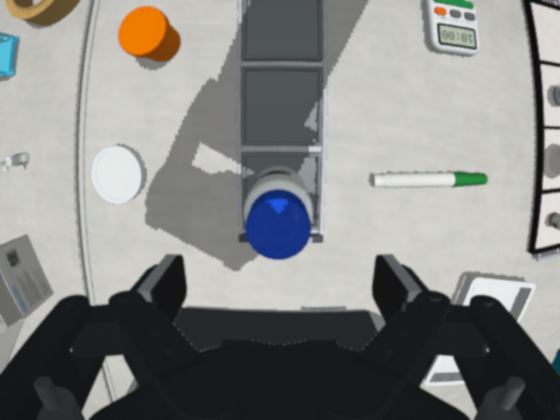

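View pics/s7.png

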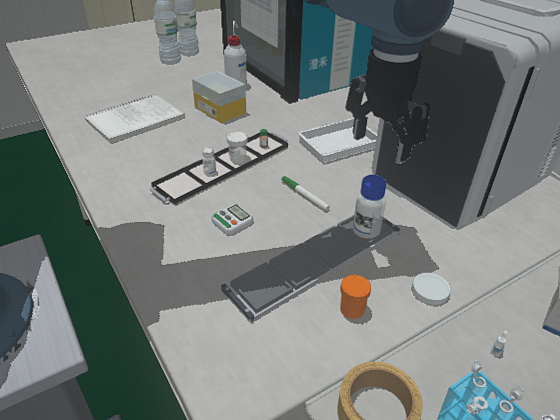

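Three vessels are standing in the rack: side (209,161), (237,147) and (264,138). The tall bottle's cap at wrist (279,223) is centred between the jaws. Descend and grip.

play_rows(steps=[0,0,-0.2,0,0,0,0,0,0,-0.45,0,0,0,0,0,0,-0.65,0,0,0,0,0,0,-0.76,0,0,0,0,0,0,-0.76,0,0,0,0])

```text
time: 21.35
ee_pos: [0.6708, -0.1552, 0.0553]
tool_rot: [-0.003, 0.666, 0.746, -0.001]
contact_force: [-0.4, 0.3, -0.3]
finger_gap: 0.0853
```

play_rows(steps=[0,0,0,0,0,0,0.2,0,0,0,0,0,0,0.4,0,0,0,0,0,0,0.6,0,0,0,0,0,0,0.8,0,0,0,0,0,0,0.8,0,0,0,0,0,0,0.8], grip_force=40)

```text
time: 21.95
ee_pos: [0.6744, -0.1575, 0.061]
tool_rot: [0.002, 0.667, 0.745, 0.001]
contact_force: [0.4, 0.4, 7.0]
finger_gap: 0.0511
```

play_rows(steps=[0,0,0.1,0,0,0,0.8,0,0,0.3,0,0,0,0.8,0,0,0.5,0,0,0,0.8,0,0,0.6,0,0,0,0.8,0,0,0.6,0,0,0,0.8])

```text
time: 22.45
ee_pos: [0.6742, -0.1575, 0.1518]
tool_rot: [0.003, 0.667, 0.745, 0.001]
contact_force: [0.3, -0.9, -1.2]
finger_gap: 0.0508
```

play_rows(steps=[-0.25,0.25,0,0,0,0.03,0.8,-0.5,0.5,0,0,0,0.06,0.8,-0.75,0.75,0,0,0,0.1,0.8,-1,1,0,0,0,0.1,0.8,-1,1,0,0,0,0.1,0.8])

```text
time: 22.95
ee_pos: [0.5173, -0.0034, 0.1449]
tool_rot: [-0.004, 0.626, 0.78, -0.001]
contact_force: [0.1, -0.4, -2.9]
finger_gap: 0.0515
```

play_rows(steps=[-0.2,0.3,0,0,0,0,0.8,-0.4,0.6,0,0,0,0,0.8,-0.62,0.85,0,0,0,0,0.8,-0.62,1,0,0,0,0,0.8,-0.62,1,0,0,0,0,0.8])

```text
time: 23.45
ee_pos: [0.4277, 0.1454, 0.147]
tool_rot: [-0.001, 0.625, 0.781, -0.001]
contact_force: [0.0, -1.0, -3.3]
finger_gap: 0.0512
```

play_rows(steps=[0,0.087,0,0,0,0,0.8,0,0.087,-0.15,0,0,0,0.8,0,0.087,-0.25,0,0,0,0.8,0,0.087,-0.25,0,0,0,0.8])

```text
time: 23.85
ee_pos: [0.4282, 0.1556, 0.1082]
tool_rot: [-0.002, 0.627, 0.779, -0.002]
contact_force: [-0.4, -0.5, -1.7]
finger_gap: 0.0511
```

```bash
python3 - <<'E'
from rk import *
s=env.snapshot('wrist');save(s,'w8');st=env.read_state();print(st['ee_pos'],st['tool_rot'],st['finger_gap'],rel(*st['ee_pos'][:2]))
s2=env.snapshot('side');save(s2,'s8')
E
```

```text
[0.42922161 0.15571899 0.10964393] [-0.00112372  0.6272363   0.77882739 -0.0011205 ] 0.05077465158637616 [-1.203e-01 -1.000e-04]
```

View pics/s8.png

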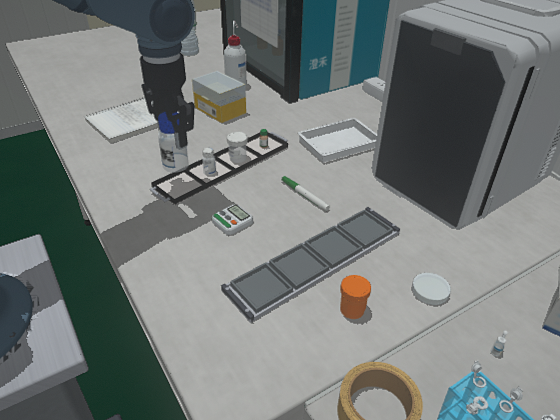

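View pics/w8.png

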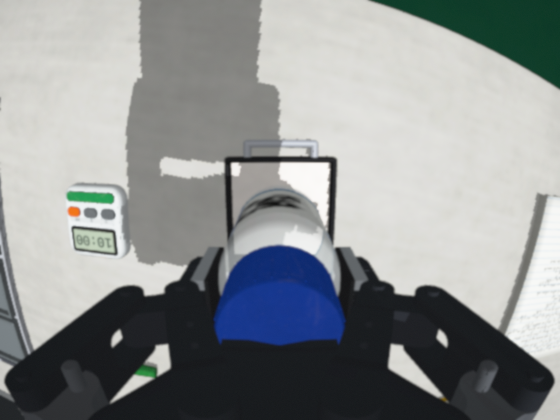

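The tall bottle hangs upright over cell 1, and its offset from the centre is within 1 mm. Lower and release.

play_rows(steps=[0,0,-0.15,0,0,0,0.8,0,0,-0.28,0,0,0,0.8,0,0,-0.35,0,0,0,0.8,0,0,-0.384,0,0,0,0.8,0,0,-0.384,0,0,0,0.8,0,0,-0.384,0,0,0,0.8])

```text
time: 24.55
ee_pos: [0.4315, 0.1562, 0.055]
tool_rot: [0.001, 0.627, 0.779, 0.001]
contact_force: [-1.3, -0.7, 5.6]
finger_gap: 0.0511
```

play_rows(steps=[0,0,0,0,0,0,0.35,0,0,0,0,0,0,0.2,0,0,0,0,0,0,0.1,0,0,0,0,0,0,0,0,0,0,0,0,0,0])

```text
time: 25.05
ee_pos: [0.4296, 0.1562, 0.0532]
tool_rot: [-0.0, 0.627, 0.779, -0.0]
contact_force: [-0.2, -0.6, -0.2]
finger_gap: 0.0856
```

play_rows(steps=[0,0,0.15,0,0,0,0,0,0,0.4,0,0,0,0,0,0,0.7,0,0,0,0,0,0,1,0,0,0,0,0,0,1,0,0,0,0])

```text
time: 25.55
ee_pos: [0.4338, 0.1567, 0.2104]
tool_rot: [0.005, 0.627, 0.779, 0.005]
contact_force: [0.5, -0.8, -0.7]
finger_gap: 0.0852
```

play_rows(steps=[0,-0.3,0,0,0,0,0,0,-0.6,0,0,0,0,0,0,-1,0,0,0,0,0,0,-1,0,0,0,0,0])

```text
time: 25.95
ee_pos: [0.4294, 0.0026, 0.2027]
tool_rot: [0.0, 0.629, 0.778, -0.0]
contact_force: [0.7, -0.7, -1.4]
finger_gap: 0.0855
```

```bash
python3 - <<'E'
from rk import *
from scipy.optimize import least_squares
S={n:env.snapshot(n) for n in ['scene','side']}
for n in S: save(S[n],n+'9')
C={'tall':(-.12,.026,.02,.085,.116),'med':(-.04,.014,.017,.045,.061),'cup':(.04,.0205,.02,.045,.061),'small':(.12,.010,.016,.036,.047)}
for v,(cx,r,z0,z1,top) in C.items():
  x,y=p[0]+cx*np.cos(p[2]),p[1]+cx*np.sin(p[2])
  for n in S:
    W=cloud(S[n]);d=np.hypot(W[...,0]-x,W[...,1]-y)
    P=W[(d<r+.015)&(W[...,2]>z0)&(W[...,2]<z1)]
    if len(P)<10: print(v,n,'few');continue
    f=least_squares(lambda q:np.hypot(P[:,0]-q[0],P[:,1]-q[1])-r,[x,y],loss='soft_l1',f_scale=.002)
    print(v,n,len(P),rel(*f.x)-[cx,0],'top',np.nanpercentile(W[(d<r+.015)&(W[...,2]>z0)][:,2],99).round(4),top)
E
```

```text
tall scene 1243 [-0.0004 -0.0001] top 0.1164 0.116
tall side 744 [0.0013 0.0004] top 0.1165 0.116
med scene 260 [-0.0013  0.0005] top 0.0617 0.061
med side 154 [0.0002 0.0006] top 0.0615 0.061
cup scene 289 [-0.0001  0.0004] top 0.0621 0.061
cup side 165 [0.0016 0.0014] top 0.0621 0.061
small scene 112 [-0.001  -0.0004] top 0.0483 0.047
small side 68 [ 0.0007 -0.0005] top 0.0489 0.047
```

View pics/scene9.png

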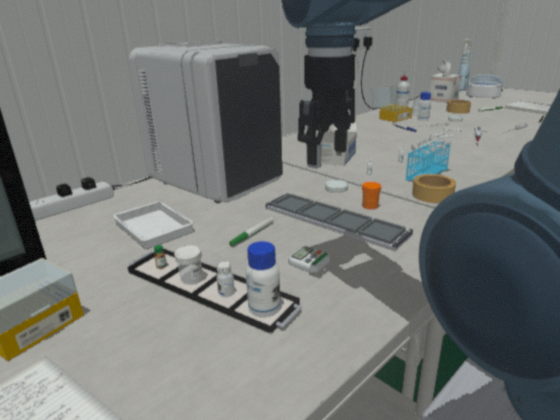

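View pics/side9.png

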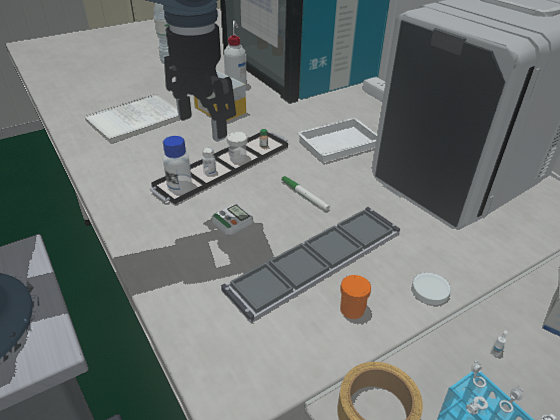

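All four vessels stand upright in the rack, within 2 mm of their cell centres. In the scene view they are at (263,280), (226,280), (188,265) and (160,257). The arm is clear of everything.

```bash
python3 -c "
from station import env
print(env.job_done(), env.read_state()['time'])"
```

```text
the job is handed in; nothing more can be done
the job is handed in; nothing more can be done
```

All four vessels are now in the rack in reverse order, and I handed the job in at about 26 s of the 112 s allowed. From the farthest cell to the nearest they are: small bottle, cup, medium bottle, tall bottle. I released each one before lifting away, and never touched the orange look-alike.

- **Position and height:** the last checks, from the scene and side cameras, put every vessel within about 2 mm of its cell centre. Their tops are within 2 mm of the expected heights, and all look upright in the pictures.
- **Clearance:** after the last release the open gripper moved well clear, touching nothing.
- **Disagreements:** the two fixed cameras differed by about 2 mm, within their calibration. The networks' position for the rack centre was about 6 mm off my fit to its cells. I used the fit, and a wrist camera view over the rack confirmed it to within about 2 mm.
- **Contact force:** the force on the tool rose to about 6–7 N as the fingers closed on each vessel, and to 5.6 N when the tall bottle was set down. That is far below the limits. No checks failed.

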